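# Find the lid lane with the right drag

### The job

The jar-lid magazine has four lanes with sprung shoes inside, and only one of them is set right. Take the feeler gauge from its blue holder and try its blade in the lanes from above: in the right lane it slides with a light, steady drag, while the others either let it slip almost freely or grip it stiffly. Leave the gauge standing in the right lane, blade pushed down to the lane floor, and let go of it; do not disturb the two jars or the wrench.

Things in the scene. Friction and masses are not known exactly. Their poses are not given: they have to be found in the camera images.
- gauge: Feeler gauge, loose, about 0.18 kg (varies), upright in the holder at the start. Bare-metal blade 60 mm wide (its x), 10 mm thick (its y), 112 mm long, lower edge rounded (5 mm radius), with an orange grip on top; 175 mm tall in all. Origin: centre of the blade's lower edge; z points up to the grip. It is the same either way round.
- gauge_grip (a point): Centre of the gauge's orange plastic grip, 144 mm above its origin. The grip is 44 mm wide (x), 16 mm thick (y) and 63 mm tall. It can be taken by its narrow edges (fingers closing along x, 44 mm) or by its flat sides (along y, 16 mm).
- holder: Blue plastic holder, fixed, 100 x 50 x 58 mm high, with a pocket 64 x 11.6 mm, 50 mm deep (floor 8 mm above the table), in which the blade stands, its x along the holder's x. Origin: centre of its underside, on the table. The gauge may lean up to about 0.03 rad in it.
- magazine: Lid magazine, fixed: five white plastic blocks 80 mm long (x), tops 102 mm above the table (flat screw heads 5 mm more), on a dark steel plinth 12 mm thick, 150 mm (x) by 310 mm (y). Between the blocks are four lanes, 62 mm apart along y, open above and at both ends. Origin: on the table, under the middle of the row of lanes; z up. The blade goes in with its x along the magazine's x.
- plinth: The magazine's dark steel base plate, fixed, moves with the magazine; its top is the lane floor, 12 mm above the table. Same origin and axes as the magazine. Every lane is alike to look at: 16 mm between blocks; fixed wall on its +y side, top edge rounded (8 mm radius); green sprung shoe on its -y side, 64 mm long, 30 to 93 mm above the table, rounded top, leaving 7 mm to the wall.
- lane_1 (a point): Lane 1, left-most (+y end): point on the lane floor, 12 mm above the table, midway along x, 5 mm from the fixed wall: where the gauge's origin lies when the blade is down on the floor and against the wall. Axes as the magazine's. In any lane the 10 mm blade pushes the shoe back 3 mm; the shoe can go back 9 mm.
- lane_2 (a point): Lane 2 from the +y end; the same point of it. Springs are hidden and shuffled in each episode: two lanes slack (shoe presses with 1 N or less), one right (about 5 N: a light drag of 3 to 5 N in all, both faces rubbing), one stiff (about 14 N: drag 9 to 14 N, and up to about 22 N to push the blade's edge past the shoe's top).
- lane_3 (a point): Lane 3 from the +y end; the same point of it. These drags hold when the blade lies freely against the wall. If the hand holds it off the wall only the shoe rubs and the drag is half; held hard against the wall it is more. On letting go in a lane that is not slack, the shoe lays the blade against the wall.
- lane_4 (a point): Lane 4, right-most (-y end); the same point of it. Rubbing faces: friction coefficient about 0.4, 20 per cent either way. The shoe's spring is nearly constant: 40 per cent more force when the shoe is fully back.
- jar_a: Bystander: closed glass jar, 70 mm diameter, 100 mm tall, standing, about 0.3 kg. Origin: centre of its base.
- jar_b: Bystander: a second such jar. Origin: centre of its base.
- wrench: Bystander: steel wrench lying on the table. Origin: its underside, mid-length.
Not all that is in view belongs to the job. Of the things like the gauge, leave any that is white; of the rest the larger one is meant.

How it is judged:
By the outcome, as a careful person would: the job done as asked, in the order asked, and still so for the second after the job is handed in, with the robot touching nothing.
It also fails if it takes over 61 s, if anything falls off the work surface, if the arm or the gripper's body presses on something with over 40 N, if the wrist force passes 120 N, or if a joint passes its speed limit or range.

### The arm

A 7-joint arm with a two-finger parallel gripper is mounted at the origin on the work surface. World frame = base frame: x ahead of the robot, y to its left, z up, the work surface at z = 0. Lengths are in m, angles in rad, forces in N, time in s.
With the tool pointing down it reaches from about 0.4 to 0.85 m from the base axis. Payload 10.4 kg.
Tool frame: the origin (TCP) lies between the finger pads; the fingertips stand 8 mm ahead of it and the grasp point (between the pads) lies 11 mm behind it; x points along the fingers, y is the direction in which the jaws open and shut, and the axes are right-handed (so a half turn about x gives the same grasp; the last joint's range is limited). The gripper opens to 87 mm and grips with 3 to 60 N. Pads are 19 mm wide; open, the fingers measure 117 mm over their backs; the gripper's body (75 mm by 190 mm) begins 51 mm behind the grasp point.
Start: joints at [1.086, 0.332, -0.065, 1.46, 0.022, 1.35, -0.088], TCP at [0.278, -0.56, 0.231] pointing down, gripper open.
Joint ranges: [-2.6, 2.6], [-0.5, 2.12], [-1.47, 1.34], [0.16, 2.42], [-1.27, 4.41], [0.06, 2.06], [-2.6, 2.6]. Speed limits (rad/s): [2.22, 2.22, 2.79, 2.79, 3.14, 3.14, 3.14].

### API

Orientations are given as a rotation vector (axis times angle).
In Python, from plant import read_state, read_camera, camera_info, close_job, search_frame gives the robot as it stands. The module is installed in compiled form; this text tells all that it offers.
- The arm moves only by the shell command python3 -m creep 'ROWS' [OPENING]. ROWS is JSON, a list of rows, each a list of 4 numbers: the shift along the world's x, y, z in cm, then the turn about the world's z in degrees. In form: [[dx, dy, dz, yaw], ...]. A call has exactly 10 rows; each row is the pose to reach, as a shift and turn from the pose commanded when the call began; what a row does not reach only later rows make up. A row lasts 1/12 s, in which the tool goes at most 41.7 mm and 7.16 degrees, less where a joint would pass 70% of its speed; a pose out of reach is approached as far as the arm can. A call with a gripper value outside its range is refused whole. OPENING is the opening, from 0 (shut) to 1 (fully open), set as the call begins (- or left out, the last holds). The fingers move at their own pace and stop on an object; the grip force is fixed at half the most. Time passes only in rows, so rows that repeat a pose let the fingers close, or fill a call up. It gives the time, the measured TCP pose, the force and the opening at its end, in the units of the state.
- read_state(): the state, without advancing time (a new reading comes with each control period).
- read_camera(name): name is "scene" or "top" or "wrist"; returns the picture (480x640x3 uint8, red, green, blue); there is no depth.
- camera_info(name): a dict with "K" (3x3 intrinsics, pixels), "origin" and "attitude" of the camera in the world. Camera axes: x right, y up, looking along -z (the intrinsics and any distortion apply to the point x, -y, -z); pixel columns grow to the right and rows downward; lengths in m; the calibration is good to about 2 mm. A picture is of the moment at which its call begins: read the wrist's pose just before it. camera_info takes no time and is no camera call; for the wrist camera it gives the pose at the moment of the call.
- close_job(): hands the job in, once; it reports no verdict.
Trained networks look in the newest picture that a camera, given by its name, has taken for a name from the list of things; names that differ only in an ending like _2 or _b are one class to them, and where a whole thing is asked for, a point or a joint stands for the part that bears it (a point fixed in the world has none). Each returns a list of dicts, best first, with "confidence" (0 to 1); they miss things now and then, are a little off and sometimes report something else, mostly with a low value. They report only what shows in the picture. A call takes as long as a camera call. They do not tell look-alikes from the thing itself.
- search_frame(camera, name): "pixel" ([column, row] in pixels, amid what is visible of it).
The state is a dict: "time_s": time; "q": joint angles; "qvel": joint speeds; "effort": joint torques, N m; "eef_pos": TCP position; "eef_rot": TCP orientation; "wrist_force": force on the tool from outside, world axes, zero at the start; "torque": the same for the moment, N m; "width": finger opening in m.
Only numpy, scipy, OpenCV 4.12 (cv2) and the standard library are available. Lean on these libraries where they do the work, as an engineer would, in place of code of your own. Each camera call takes 0.05 s, during which the arm holds its last target.

## Working session

There is one attempt and no reset: what is moved stays moved. The work goes in short steps, Python scripts to look and compute and a shell command to move; the robot and the scene stay as the last step left them, time stands still between calls to the robot, and variables do not carry over. Pictures are saved under pics/ and viewed, and the job is handed in when it is done.

```bash
mkdir -p pics; ls
python3 - <<'E'
from plant import *
import cv2
s=read_state();print(s)
for n in("scene","top"):
    im=read_camera(n);cv2.imwrite(f"pics/{n}0.png",im[:,:,::-1]);print(n,camera_info(n))
    for t in("gauge","holder","magazine","jar_a","wrench"):
        print(t,[(d["pixel"],round(d["confidence"],2)) for d in search_frame(n,t)])
E
```

```text
pics
{'time_s': 0.0, 'q': array([ 1.08641621,  0.33288919, -0.06468265,  1.46095102,  0.02160355,
        1.34991078, -0.08847725]), 'qvel': array([-0.00027283, -0.00017324,  0.00016479, -0.00016256,  0.00132963,
       -0.0004387 ,  0.00243865]), 'effort': array([ 8.13640509e-04, -6.23253751e+01,  2.48411600e-02, -3.89889836e+01,
       -6.13231002e-02,  3.97910562e-02,  1.86364673e-04]), 'eef_pos': array([ 0.27827657, -0.55920107,  0.22973845]), 'eef_rot': array([ 1.96473727,  0.46341921, -1.9655645 ]), 'wrist_force': array([-0.07124485,  0.30175275, -1.27349095]), 'torque': array([ 0.04964878, -0.00540775,  0.05162122]), 'width': 0.08701689698434281}
scene {'K': array([[493.35538302,   0.        , 316.03445358],
       [  0.        , 493.35538302, 242.25894823],
       [  0.        ,   0.        ,   1.        ]]), 'origin': array([1.17421847, 0.05311426, 0.72801842]), 'attitude': array([0.58504048, 0.75872673, 1.75441358])}
gauge [([310.0, 218.1], 0.72), ([254.4, 200.1], 0.62), ([283.6, 186.8], 0.58)]
holder [([262.4, 240.5], 0.93), ([386.6, 233.1], 0.37)]
magazine [([456.9, 302.9], 0.86)]
jar_a [([386.2, 234.7], 0.59), ([247.8, 329.8], 0.55)]
wrench [([193.3, 223.9], 0.84)]
top {'K': array([[620.17137293,   0.        , 316.65523848],
       [  0.        , 620.17137293, 246.95678975],
       [  0.        ,   0.        ,   1.        ]]), 'origin': array([ 0.32023194, -0.108414  ,  1.37042198]), 'attitude': array([ 0.14015499, -0.13785449, -1.58386716])}
gauge [([404.1, 288.7], 0.61), ([395.9, 340.9], 0.53), ([361.0, 319.0], 0.43)]
holder [([390.6, 294.4], 0.66)]
magazine [([209.0, 251.9], 0.56)]
jar_a [([358.7, 180.9], 0.89), ([276.6, 322.6], 0.79)]
wrench [([474.7, 308.0], 0.9), ([404.9, 287.1], 0.67)]
```

View pics/scene0.png

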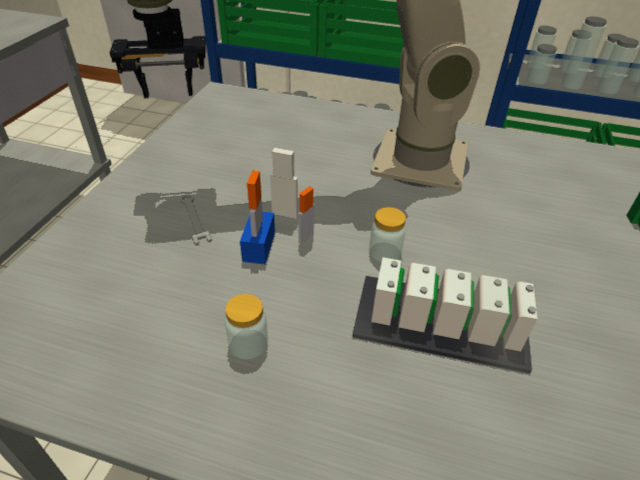

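View pics/top0.png

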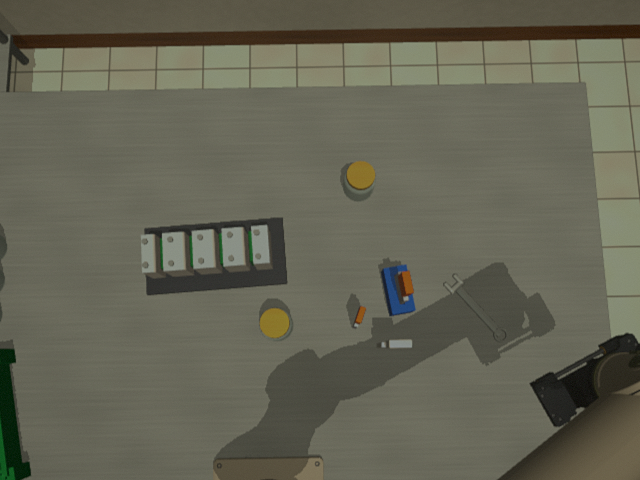

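The scene view shows three gauge-like things. The orange gauge stands in the blue holder at (254,200), a white one at (283,187), and a smaller orange one stands on the table at (306,218). By the description I choose the one in the holder, and I'll check it in a close crop.

```bash
cat > h.py <<'E'
from plant import *
import numpy as np, cv2
from scipy.spatial.transform import Rotation as R
def ray(n,px,ci=None):
    c=ci or camera_info(n);d=np.linalg.inv(c["K"])@[px[0],px[1],1.]
    return np.array(c["origin"]),R.from_rotvec(c["attitude"]).as_matrix()@(d*[1,-1,-1])
def atz(n,px,z,ci=None):
    o,d=ray(n,px,ci);return o+d*(z-o[2])/d[2]
def proj(n,P,ci=None):
    c=ci or camera_info(n);p=R.from_rotvec(c["attitude"]).as_matrix().T@(np.array(P)-c["origin"])*[1,-1,-1]
    q=c["K"]@p;return q[:2]/q[2]
E
python3 - <<'E'
from h import *
a=cv2.imread("pics/top0.png");b=cv2.imread("pics/scene0.png")
cv2.imwrite("pics/c1.png",cv2.resize(a[245:360,335:435],None,fx=5,fy=5,interpolation=cv2.INTER_CUBIC))
cv2.imwrite("pics/c2.png",cv2.resize(a[205:305,130:300],None,fx=4.7,fy=4.7,interpolation=cv2.INTER_CUBIC))
cv2.imwrite("pics/c3.png",cv2.resize(b[140:275,220:330],None,fx=4.4,fy=4.4,interpolation=cv2.INTER_CUBIC))
E
```

```text
(no output)
```

View pics/c1.png

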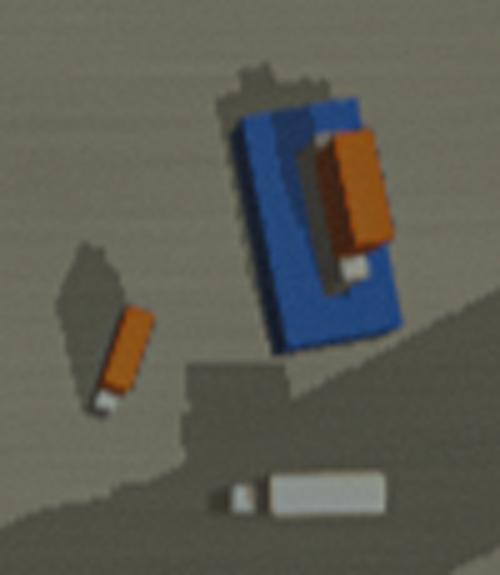

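View pics/c2.png

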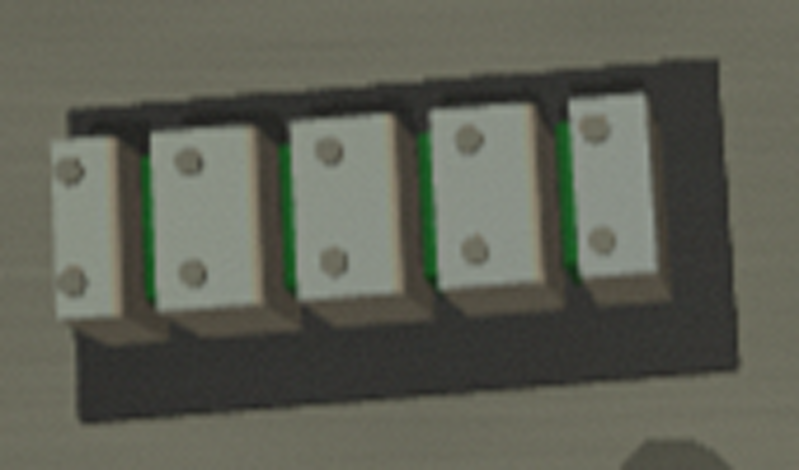

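View pics/c3.png

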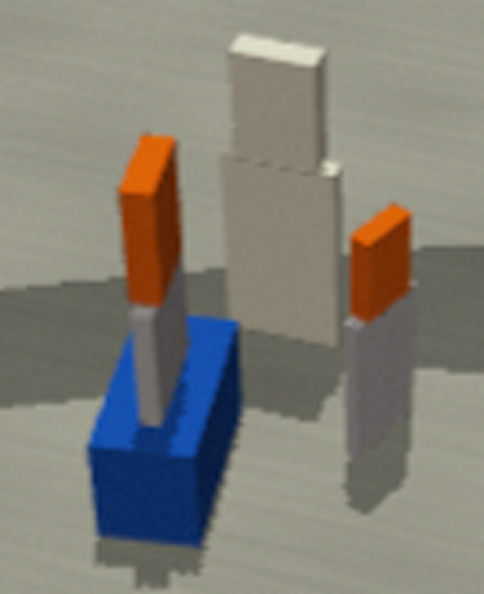

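The crops confirm it: the larger orange gauge sits in the blue holder, at about (403,284) in the top view. The small orange one at (360,317) and the white one at (398,344) are decoys. Next I'll measure poses from the corners.

Run:
```python
from h import *
def show(name,pts,s,off,z):
    P=np.array([atz("top",np.array(p)/s+off,z) for p in pts]);c=P.mean(0)
    e=P[1]-P[0]+P[2]-P[3];f=P[3]-P[0]+P[2]-P[1]
    print(name,c.round(4),"e len",np.linalg.norm(e)/2,"ang",np.degrees(np.arctan2(e[1],e[0])),"f",np.linalg.norm(f)/2,np.degrees(np.arctan2(f[1],f[0])))
o1=np.array([335,245]);o2=np.array([130,205])
show("holder",[(240,118),(357,99),(402,326),(278,352)],5,o1,.058)
show("grip",[(333,135),(372,129),(393,242),(354,252)],5,o1,.183)
show("plinth",[(68,108),(717,60),(738,370),(80,422)],4.7,o2,.012)
show("blocks",[(50,140),(645,92),(657,272),(58,320)],4.7,o2,.102)
show("screws",[(70,171),(595,128),(601,241),(72,283)],4.7,o2,.107)
for n,px in(("top",(358.7,180.9)),("top",(276.6,322.6))): print("jar",atz(n,px,.1))
s=read_state();print(R.from_rotvec(s["eef_rot"]).as_matrix().round(3), camera_info("wrist"))
```

```text
holder [ 0.4594 -0.2814  0.058 ] e len 0.0522333131732319 ang -80.45732405998149 f 0.09938896682407439 -172.1180356401433
grip [ 0.4589 -0.2823  0.183 ] e len 0.015394339925182922 ang -79.4322843677118 f 0.045034125350325846 -172.13607196852033
plinth [0.5469 0.1168 0.012 ] e len 0.30910655510532936 ang -86.58232989029112 f 0.14983403242577753 -176.3586380399688
blocks [0.547  0.1233 0.102 ] e len 0.2642369790374439 ang -86.34571884636053 f 0.08108866551909154 -176.05641040195704
screws [0.5462 0.1304 0.107 ] e len 0.2323264500841304 ang -86.33100517941521 f 0.05041003216451397 -177.1203989462478
jar [ 0.68764921 -0.20014729  0.1       ]
jar [ 0.39192596 -0.02424355  0.1       ]
[[ 0.     0.446 -0.895]
 [-0.    -0.895 -0.446]
 [-1.     0.    -0.   ]] {'K': array([[380.84916429,   0.        , 315.43501924],
       [  0.        , 380.84916429, 235.3053766 ],
       [  0.        ,   0.        ,   1.        ]]), 'origin': array([ 0.33849871, -0.53015815,  0.38582126]), 'attitude': array([-0.22364284,  0.13717179, -1.10216235])}
```

```bash
python3 -m creep '[[2,3,1,-3],[4,6,1,-6],[6,9,1,-9],[8,12,1,-12],[10,15,1,-15],[12,18,1,-18],[14,21.5,1,-18],[16,24.5,1,-18],[18,27.5,1,-18],[18,27.5,1,-18]]' 1
python3 - <<'E'
from h import *
s=read_state();print(s["eef_pos"],s["wrist_force"])
ci=camera_info("wrist");im=read_camera("wrist");cv2.imwrite("pics/w1.png",im[:,:,::-1]);print(ci["origin"],ci["attitude"].tolist())
E
```

```text
time_s: 1.43
eef_pos: [0.4629, -0.277, 0.241]
eef_rot: [2.143, 0.171, -2.138]
wrist_force: [-0.4, 1.7, 0.1]
width: 0.0871
[ 0.46289489 -0.2770005   0.24101464] [-0.38952764  1.71613793  0.06532972]
[ 0.52870943 -0.26727094  0.39642318] [-0.20330352129088097, 0.17446292082828574, -1.404349351613773]
```

View pics/w1.png

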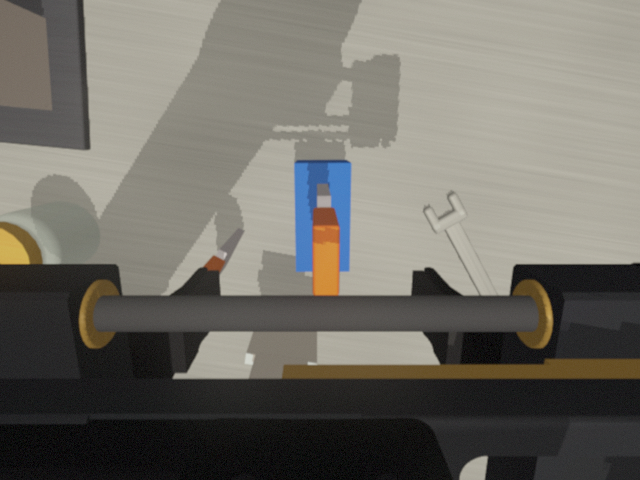

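Wrist view: the gauge stands upright between the open fingers. The holder's top face runs from (295,163) to (350,271), and the grip's upper edge is near (313–339, 227).

Run:
```python
from h import *
ci=camera_info("wrist")
P=[atz("wrist",p,.058,ci) for p in((295,162),(350,162),(349.5,271),(296,271))]
print(np.mean(P,0),np.array(P).round(4).tolist())
print("ang",[np.degrees(np.arctan2(*(P[i]-P[j])[[1,0]])) for i,j in((0,3),(1,2))])
for p in((313,227),(339,227),(313,296),(339.5,296)): print(atz("wrist",p,.183,ci))
s=read_state();M=R.from_rotvec(s["eef_rot"]).as_matrix();print(s["eef_pos"],M.round(3),np.degrees(np.arctan2(M[1,1],M[0,1])),s["wrist_force"])
for p in((398,344),(360,317)):print(atz("top",p,.15))
```

```text
[ 0.45899992 -0.2882365   0.058     ] [[0.5049, -0.2564, 0.058], [0.5124, -0.3038, 0.058], [0.4133, -0.3212, 0.058], [0.4055, -0.2716, 0.058]]
ang [np.float64(8.701770570124424), np.float64(9.928467793401364)]
[ 0.47828853 -0.27713457  0.183     ]
[ 0.48060225 -0.29188505  0.183     ]
[ 0.43620726 -0.28367255  0.183     ]
[ 0.43867653 -0.29942462  0.183     ]
[ 0.46083363 -0.28058831  0.24085613] [[ 0.001  0.154 -0.988]
 [ 0.001 -0.988 -0.154]
 [-1.    -0.001 -0.001]] -81.13412543816641 [ 0.06499657 -1.03208333 -0.62904208]
[ 0.34361917 -0.26331134  0.15      ]
[ 0.39715473 -0.19101525  0.15      ]
```

Run:
```python
from h import *
im=read_camera("wrist");s=read_state();print(s["eef_pos"])
ci=camera_info("wrist");im=read_camera("wrist")
cv2.imwrite("pics/w2.png",cv2.resize(im[150:310,270:400,::-1],None,fx=3.7,fy=3.7,interpolation=cv2.INTER_CUBIC))
print(ci["origin"].tolist(),ci["attitude"].tolist(),read_state()["eef_pos"])
```

```text
[ 0.45928035 -0.28325593  0.24072277]
[0.5255101137850917, -0.27356756174345376, 0.39599220132389634] [-0.2062792751614723, 0.17529897575086062, -1.4111802426075377] [ 0.4583535  -0.2847798   0.24061232]
```

View pics/w2.png

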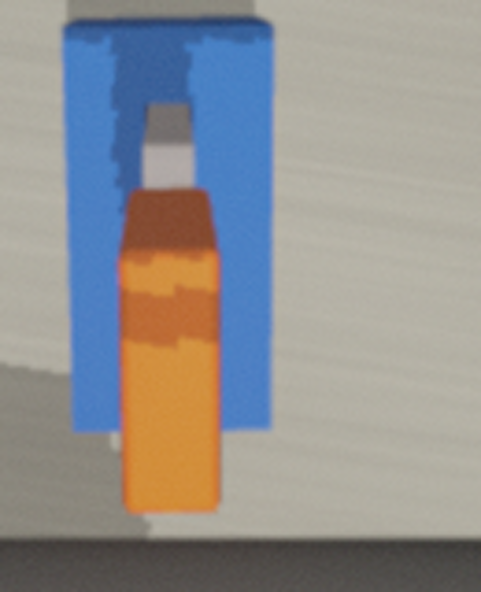

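Close wrist view: the grip's top face spans (120,252) to (219,512) in the crop. The blade edge shows above it, seated in the pocket.

Run:
```python
from h import *
ci=dict(camera_info("wrist"));ci["origin"]=np.array([0.5255101137850917, -0.27356756174345376, 0.39599220132389634]);ci["attitude"]=np.array([-0.2062792751614723, 0.17529897575086062, -1.4111802426075377])
f=lambda L,z:np.array([atz("wrist",np.array(p)/3.7+[270,150],z,ci) for p in L])
H=f([(66,36),(272,36),(271,430),(72,430)],.058);G=f([(120,252),(217,252),(219,512),(125,512)],.183)
for P in(H,G):
    e=P[0]+P[1]-P[2]-P[3];print(P.mean(0),np.linalg.norm(e)/2,np.degrees(np.arctan2(e[1],e[0])),np.linalg.norm(P[1]-P[0]))
s=read_state();print(s["eef_pos"],s["wrist_force"])
```

```text
[ 0.45968528 -0.28461904  0.058     ] 0.09778815596901483 9.083975440239849 0.048533124111961014
[ 0.46096116 -0.28407133  0.183     ] 0.042879477726605324 9.464866012032466 0.014955354269777794
[ 0.4583535  -0.2847798   0.24061232] [-0.31793397 -0.90175067 -0.3344341 ]
```

```bash
python3 -m creep '[[0.2,0.1,-1.5,0],[0.2,0.1,-3,0],[0.2,0.1,-4.5,0],[0.2,0.1,-6,0],[0.2,0.1,-7.5,0],[0.2,0.1,-8.8,0],[0.2,0.1,-9.5,0],[0.2,0.1,-9.6,0],[0.2,0.1,-9.6,0],[0.2,0.1,-9.6,0]]'
python3 -m creep '[[0,0,0,0],[0,0,0,0],[0,0,0,0],[0,0,0,0],[0,0,0,0],[0,0,0,0],[0,0,0,0],[0,0,0,0],[0,0,0,0],[0,0,0,0]]' 0
python3 - <<'E'
from h import *
print(read_state()["eef_pos"]);im=read_camera("wrist");cv2.imwrite("pics/w3.png",im[:,:,::-1]);s=read_state();print(s["wrist_force"],s["width"],s["torque"])
E
```

```text
time_s: 2.42
eef_pos: [0.4607, -0.2842, 0.1454]
eef_rot: [2.146, 0.157, -2.144]
wrist_force: [0.4, 0.2, -0.4]
width: 0.0871
time_s: 3.25
eef_pos: [0.4605, -0.2836, 0.1446]
eef_rot: [2.145, 0.159, -2.145]
wrist_force: [-0.3, 0.1, 0.2]
width: 0.0286
[ 0.46049279 -0.28355437  0.14457179]
[-0.56730358  0.18813961 -0.65239705] 0.02415729798557138 [0.06078743 0.03391238 0.00410921]
```

View pics/w3.png

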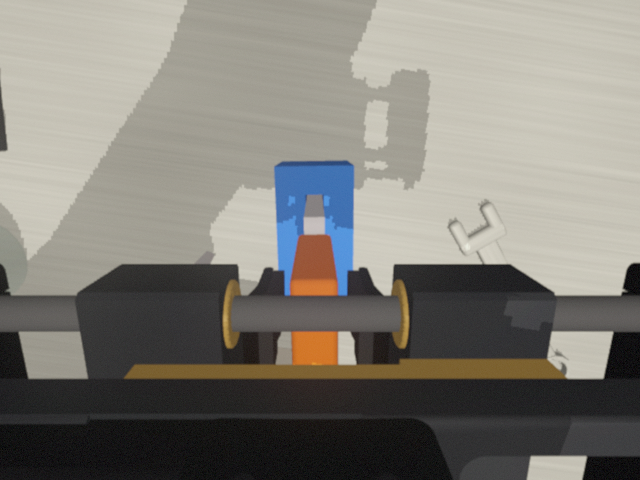

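```bash
python3 -m creep '[[0,0,0,0],[0,0,0,0],[0,0,0,0],[0,0,0,0],[0,0,0.5,0],[0,0,1,0],[0,0,1.5,0],[0,0,2.5,0],[0,0,3.5,0],[0,0,5,0]]' 0
python3 - <<'E'
from h import *
s=read_state();print(s["wrist_force"],s["width"],s["torque"])
E
python3 -m creep '[[0,0,1,0],[0,0,2,0],[0,0,3,0],[0,0,4,0],[0,0,5,0],[0,0,6,0],[0,0,6.8,0],[0,0,7,0],[0,0,7,0],[0,0,7,0]]'
python3 - <<'E'
from h import *
read_camera("scene");print(read_state()["eef_pos"]);
a=[]
for i in range(4):
    im=read_camera("scene");a.append(read_state()["wrist_force"])
cv2.imwrite("pics/s2.png",im[:,:,::-1]);s=read_state();print(np.mean(a,0),s["width"],s["torque"],s["eef_pos"],s["time_s"])
print(np.array(a).round(2))
E
```

```text
time_s: 4.13
eef_pos: [0.4602, -0.2834, 0.1952]
eef_rot: [2.144, 0.159, -2.146]
wrist_force: [-0.5, 0.5, -2.3]
width: 0.0161
[-0.45441352  0.50832089 -2.27839656] 0.0161185751062807 [-0.01521844  0.05920455 -0.00036728]
time_s: 4.97
eef_pos: [0.4604, -0.2835, 0.2642]
eef_rot: [2.144, 0.159, -2.145]
wrist_force: [-0.1, 0.2, -2.0]
width: 0.0159
[ 0.46025267 -0.28340964  0.26394383]
[-0.20329674  0.11174045 -1.75771018] 0.015680449075544334 [ 0.04930501  0.05169755 -0.03062159] [ 0.46031997 -0.28347064  0.26413314] 5.2167
[[-0.14  0.3  -1.29]
 [-0.54 -0.26 -2.57]
 [ 0.65  0.3  -0.81]
 [-0.78  0.1  -2.37]]
```

View pics/s2.png

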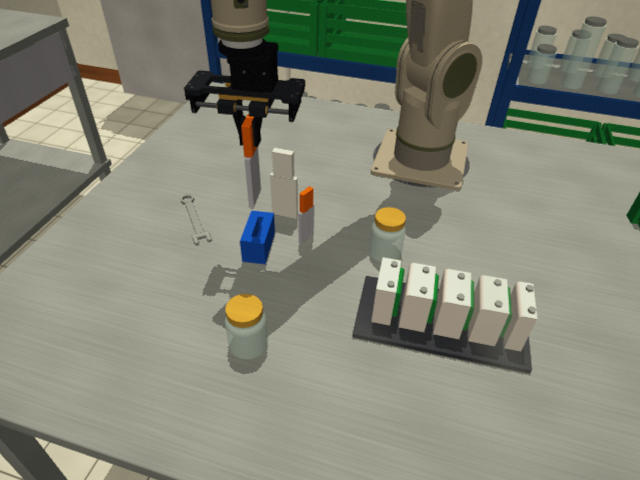

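Gauge lifted upright (width 16 mm, force about −1.8 N in z, matching its weight), and the other objects are undisturbed. Moving in front of the magazine to measure it.

```bash
python3 -m creep '[[1,3,0.5,0],[2,7,1,0],[2,11,1,-1],[2,15,1,-2],[2,19,1,-3],[1,23,1,-4],[0,27,1,-5],[0,31,1,-5],[0,35,1,-5],[0,37.5,1,-5]]'
python3 -m creep '[[0,0.5,0,0],[0,1,0,0],[0,1.5,0,0],[0,1.5,0,0],[0,1.5,0,0],[0,1.5,0,0],[0,1.5,0,0],[0,1.5,0,0],[0,1.5,0,0],[0,1.5,0,0]]'
python3 - <<'E'
from h import *
s=read_state();print(s["eef_pos"]);ci=camera_info("wrist");im=read_camera("wrist");cv2.imwrite("pics/w4.png",im[:,:,::-1])
print(read_state()["eef_pos"]);im=read_camera("top");cv2.imwrite("pics/t4.png",im[:,:,::-1]);
import pickle;pickle.dump(ci,open("ci4.pkl","wb"))
E
```

```text
time_s: 6.05
eef_pos: [0.4596, 0.0958, 0.2749]
eef_rot: [2.19, 0.071, -2.188]
wrist_force: [-0.4, 0.9, -2.0]
width: 0.0159
time_s: 6.88
eef_pos: [0.4605, 0.1063, 0.2746]
eef_rot: [2.191, 0.066, -2.191]
wrist_force: [0.4, -0.2, -2.6]
width: 0.0157
[0.46051791 0.10625589 0.27457248]
[0.46051579 0.10631663 0.27460335]
```

View pics/w4.png

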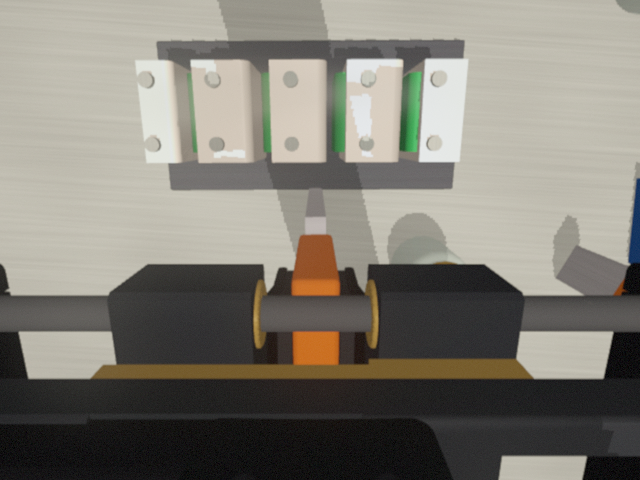

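Run:
```python
from h import *
im=cv2.imread("pics/w4.png")
cv2.imwrite("pics/c4.png",cv2.resize(im[35:195,130:305],None,fx=4.5,fy=3.75,interpolation=cv2.INTER_CUBIC))
cv2.imwrite("pics/c5.png",cv2.resize(im[35:195,295:470],None,fx=4.5,fy=3.75,interpolation=cv2.INTER_CUBIC))
```

```text
(no output)
```

View pics/c4.png

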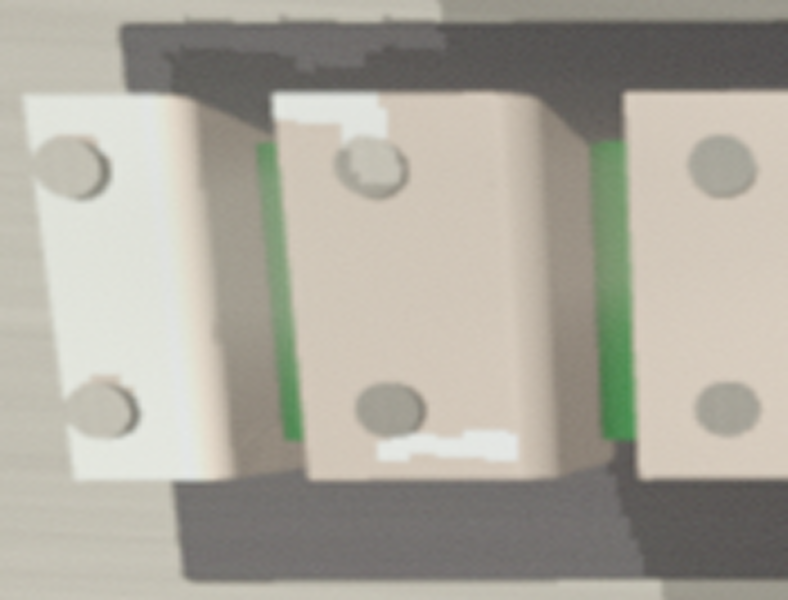

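View pics/c5.png

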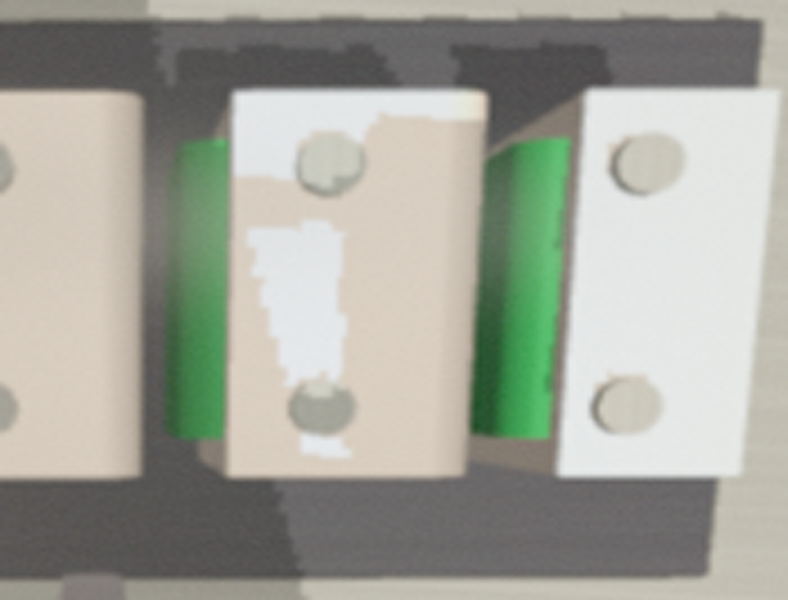

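Run:
```python
from h import *
import pickle;ci=pickle.load(open("ci4.pkl","rb"))
A=lambda p,z:atz("wrist",(p[0]/4.5+130,p[1]/3.75+35),z,ci)
B=lambda p,z:atz("wrist",(p[0]/4.5+295,p[1]/3.75+35),z,ci)
E=[(A((273,93),.102),A((308,479),.102)),(A((624,92),.102),A((639,479),.102)),(B((232,90),.102),B((226,477),.102)),(B((583,90),.102),B((557,477),.102))]
lp=[]
for a,b in E:
    d=a-b;m=(a+b)/2;print(m.round(4),np.linalg.norm(d).round(4),np.degrees(np.arctan2(d[1],d[0])).round(2));lp.append(m)
lp=np.array(lp);v=(lp[0]-lp[3])/3;print("pitch",np.linalg.norm(v),"ang",np.degrees(np.arctan2(-v[0],v[1])));u=v/np.linalg.norm(v)
print("lanes",(lp+u*.011).round(4))
P=np.array([A((121,25),.012),B((763,20),.012),B((708,576),.012),A((185,579),.012)]);print("plinth",P.mean(0),np.linalg.norm(P[0]-P[1]),np.linalg.norm(P[0]-P[3]))
# top-camera estimate
T=lambda p:atz("top",np.array(p)/4.7+[130,205],.102)
for a,b in(((150,130),(159,309)),((290,121),(299,300)),((430,108),(441,288)),((568,97),(581,277))):print("top",((T(a)+T(b))/2+u*.011).round(4))
s=read_state();M=R.from_rotvec(s["eef_rot"]).as_matrix();print(s["eef_pos"],np.degrees(np.arctan2(M[1,1],M[0,1])),s["wrist_force"],M[:,0])
```

```text
[0.5418 0.2097 0.102 ] 0.0805 3.56
[0.5457 0.1476 0.102 ] 0.0807 3.77
[0.5499 0.0858 0.102 ] 0.0807 3.85
[0.5537 0.0238 0.102 ] 0.0807 4.06
pitch 0.06208664467521045 ang 3.658465080343664
lanes [[0.5411 0.2206 0.102 ]
 [0.545  0.1586 0.102 ]
 [0.5492 0.0968 0.102 ]
 [0.553  0.0348 0.102 ]]
plinth [0.54767117 0.11500329 0.012     ] 0.3083042126398364 0.14819702507835375
top [0.5418 0.2219 0.102 ]
top [0.5447 0.1601 0.102 ]
top [0.5493 0.0978 0.102 ]
top [0.5531 0.0363 0.102 ]
[0.46049449 0.1063663  0.27458076] -86.54821411087352 [-0.15329569 -0.21176159 -2.28098972] [ 3.81119677e-05 -1.61326106e-04 -9.99999986e-01]
```

Lane positions from both cameras agree within 1.5 mm, and the pitch comes out at 62.1 mm against the stated 62. Moving over lane 3 at about (0.549, 0.097).

```bash
python3 -m creep '[[2,-0.3,0,0],[4,-0.6,0,0],[6,-0.9,0,0],[7.5,-0.9,-0.5,0.2],[8.6,-0.9,-1,0.2],[8.85,-0.9,-1.5,0.2],[8.85,-0.9,-2,0.2],[8.85,-0.9,-2.3,0.2],[8.85,-0.9,-2.3,0.2],[8.85,-0.9,-2.3,0.2]]'
python3 - <<'E'
from h import *
a=[]
for i in range(4):
    if i==3: s=read_state();ci=camera_info("wrist");im=read_camera("wrist")
    else: im2=read_camera("scene")
    a.append(read_state()["wrist_force"])
print(s["eef_pos"],read_state()["eef_pos"],np.mean(a,0))
cv2.imwrite("pics/w5.png",im[:,:,::-1]);cv2.imwrite("pics/s5.png",cv2.resize(im2[130:370,330:560,::-1],None,fx=2.5,fy=2.5))
E
```

```text
time_s: 7.82
eef_pos: [0.5485, 0.0975, 0.2518]
eef_rot: [2.189, 0.07, -2.188]
wrist_force: [-0.3, -0.2, -2.4]
width: 0.0159
[0.54890961 0.09752662 0.25212876] [0.54895039 0.09750734 0.25208479] [-0.26042809  0.08038579 -2.08182216]
```

View pics/w5.png

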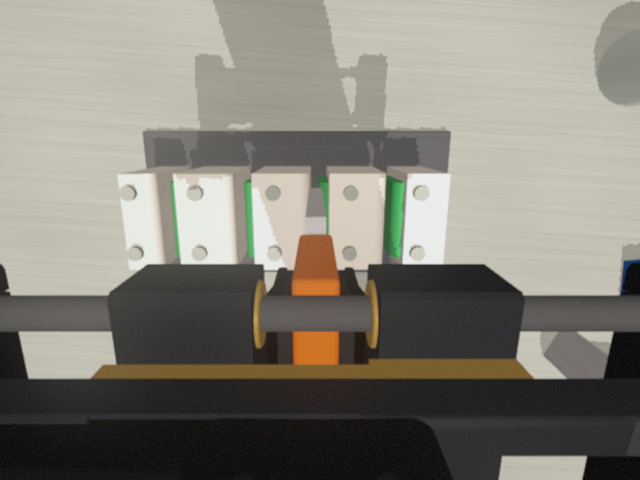

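View pics/s5.png

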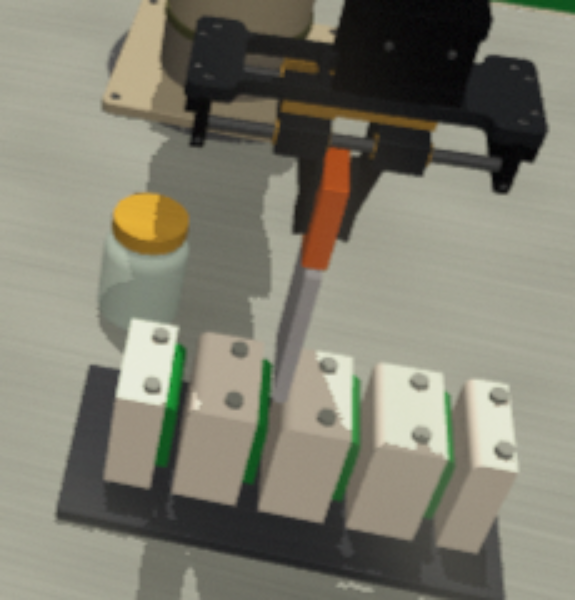

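Wrist and scene views: the blade stands over lane 3, between the blocks either side of pixel 316, with its lower edge just above the gap. Lowering slowly.

```bash
python3 -m creep '[[0,0,-0.4,0],[0,0,-0.8,0],[0,0,-1.2,0],[0,0,-1.6,0],[0,0,-2,0],[0,0,-2.4,0],[0,0,-2.8,0],[0,0,-3.2,0],[0,0,-3.6,0],[0,0,-4,0]]'
python3 -m creep '[[0,0,-0.3,0],[0,0,-0.6,0],[0,0,-0.9,0],[0,0,-1.2,0],[0,0,-1.5,0],[0,0,-1.8,0],[0,0,-2.1,0],[0,0,-2.4,0],[0,0,-2.7,0],[0,0,-3,0]]'
```

```text
time_s: 8.85
eef_pos: [0.549, 0.0975, 0.2112]
eef_rot: [2.189, 0.07, -2.189]
wrist_force: [-1.0, 0.1, -2.2]
width: 0.0158
time_s: 9.68
eef_pos: [0.549, 0.0975, 0.1813]
eef_rot: [2.189, 0.07, -2.189]
wrist_force: [0.3, 0.1, -1.4]
width: 0.016
```

Lane 3: |Fz| changed by under 1 N and Fy is about 0, so it is slack. Going to lane 2.

```bash
python3 -m creep '[[0,0,1.5,0],[0,0,3,0],[0,0,4.5,0],[0,0,6,0],[0,0,7.2,0],[0,0,7.2,0],[-0.1,1.5,7.2,0],[-0.2,3.2,7.2,0],[-0.3,5,7.2,0],[-0.4,6.2,7.2,0]]'
python3 -m creep '[[0,0,0,0],[0,0,0,0],[0,0,0,0],[0,0,-0.5,0],[0,0,-1,0],[0,0,-1.5,0],[0,0,-2,0],[0,0,-2.5,0],[0,0,-3,0],[0,0,-3.5,0]]'
python3 -m creep '[[0,0,-0.3,0],[0,0,-0.6,0],[0,0,-0.9,0],[0,0,-1.2,0],[0,0,-1.5,0],[0,0,-1.8,0],[0,0,-2.1,0],[0,0,-2.4,0],[0,0,-2.7,0],[0,0,-3,0]]'
```

```text
time_s: 10.52
eef_pos: [0.5444, 0.1611, 0.2527]
eef_rot: [2.188, 0.071, -2.189]
wrist_force: [-1.4, -0.4, -2.3]
width: 0.0158
time_s: 11.35
eef_pos: [0.546, 0.1597, 0.2203]
eef_rot: [2.193, 0.07, -2.186]
wrist_force: [-2.1, -1.0, 16.0]
width: 0.0156
time_s: 12.18
eef_pos: [0.5465, 0.1596, 0.1903]
eef_rot: [2.194, 0.07, -2.185]
wrist_force: [0.1, -1.5, 10.3]
width: 0.0159
```

Lane 2: about 18 N at entry, then about 12 N of drag with Fy −1.5. That is stiff. Going to lane 1.

```bash
python3 -m creep '[[0,0,1,0],[0,0,2,0],[0,0,3,0],[0,0,4,0],[0,0,5.2,0],[0,0,6.5,0],[0,0,6.5,0],[-0.1,2,6.5,0],[-0.2,4,6.5,0],[-0.4,6.2,6.5,0]]'
python3 - <<'E'
from h import *
a=[]
for i in range(5):
    if i==4: s=read_state();im=read_camera("wrist")
    else: im2=read_camera("scene")
    a.append(read_state()["wrist_force"])
print(s["eef_pos"],read_state()["eef_pos"],np.mean(a,0))
cv2.imwrite("pics/w6.png",im[:,:,::-1]);cv2.imwrite("pics/s6.png",cv2.resize(im2[130:370,330:560,::-1],None,fx=2.5,fy=2.5))
E
```

```text
time_s: 13.02
eef_pos: [0.5416, 0.2214, 0.2543]
eef_rot: [2.192, 0.067, -2.188]
wrist_force: [0.3, 0.4, -2.8]
width: 0.0159
[0.54104328 0.22185675 0.25395377] [0.54136789 0.22082257 0.25381973] [-0.85599242  0.74494063 -2.4078921 ]
```

View pics/w6.png

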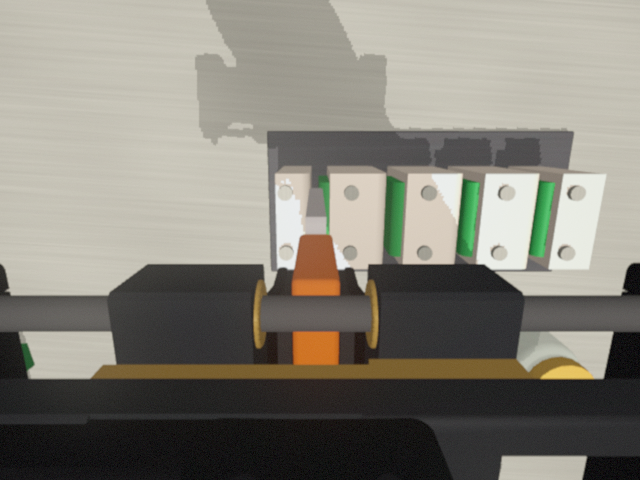

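View pics/s6.png

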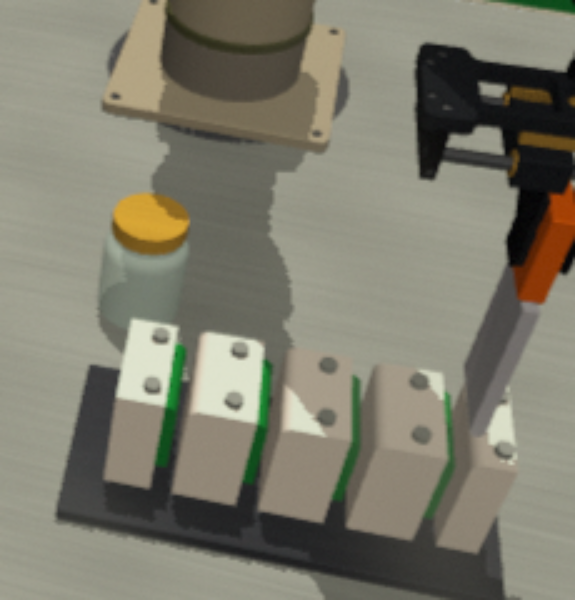

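Wrist view: the blade is over lane 1, with the same picture geometry as at lane 3 (blade at column 316, still square in the grip).

```bash
python3 -m creep '[[0,0,-0.4,0],[0,0,-0.8,0],[0,0,-1.2,0],[0,0,-1.6,0],[0,0,-2,0],[0,0,-2.4,0],[0,0,-2.8,0],[0,0,-3.2,0],[0,0,-3.6,0],[0,0,-4,0]]'
python3 -m creep '[[0,0,-0.3,0],[0,0,-0.6,0],[0,0,-0.9,0],[0,0,-1.2,0],[0,0,-1.5,0],[0,0,-1.8,0],[0,0,-2.1,0],[0,0,-2.4,0],[0,0,-2.7,0],[0,0,-3,0]]'
```

```text
time_s: 14.1
eef_pos: [0.5415, 0.2215, 0.2139]
eef_rot: [2.191, 0.07, -2.187]
wrist_force: [0.0, -0.8, 2.0]
width: 0.0158
time_s: 14.93
eef_pos: [0.541, 0.2214, 0.1833]
eef_rot: [2.189, 0.07, -2.189]
wrist_force: [-0.0, -0.7, 2.9]
width: 0.016
```

Lane 1 drags at about 5 N with Fy about −0.7, which fits the right lane. I'll take more readings on the way down.

```bash
python3 -m creep '[[0,0,-0.2,0],[0,0,-0.4,0],[0,0,-0.6,0],[0,0,-0.8,0],[0,0,-1,0],[0,0,-1.2,0],[0,0,-1.4,0],[0,0,-1.6,0],[0,0,-1.8,0],[0,0,-2,0]]'
python3 -m creep '[[0,0,0.2,0],[0,0,0.4,0],[0,0,0.6,0],[0,0,0.8,0],[0,0,1,0],[0,0,1.2,0],[0,0,1.4,0],[0,0,1.6,0],[0,0,1.8,0],[0,0,2,0]]'
python3 -m creep '[[0,0,-0.2,0],[0,0,-0.4,0],[0,0,-0.6,0],[0,0,-0.8,0],[0,0,-1,0],[0,0,-1.2,0],[0,0,-1.4,0],[0,0,-1.6,0],[0,0,-1.8,0],[0,0,-2,0]]'
python3 -m creep '[[0,0,-0.15,0],[0,0,-0.3,0],[0,0,-0.45,0],[0,0,-0.6,0],[0,0,-0.7,0],[0,0,-0.8,0],[0,0,-0.9,0],[0,0,-1,0],[0,0,-1.1,0],[0,0,-1.2,0]]'
```

```text
time_s: 15.77
eef_pos: [0.541, 0.2214, 0.1634]
eef_rot: [2.189, 0.07, -2.189]
wrist_force: [1.7, -1.9, 3.2]
width: 0.0154
time_s: 16.6
eef_pos: [0.541, 0.2214, 0.1838]
eef_rot: [2.189, 0.07, -2.189]
wrist_force: [0.6, -1.5, -7.0]
width: 0.016
time_s: 17.43
eef_pos: [0.541, 0.2214, 0.1634]
eef_rot: [2.189, 0.07, -2.189]
wrist_force: [-0.1, -2.3, 3.4]
width: 0.0157
time_s: 18.27
eef_pos: [0.541, 0.2214, 0.1515]
eef_rot: [2.189, 0.07, -2.189]
wrist_force: [-0.5, -2.2, 3.4]
width: 0.0158
```

Half the up/down difference is 5.2 N, of which about 0.9 N is the hand leaning on the wall (Fy −2.2). The free drag is about 4.3 N, so lane 1 is right. Pushing down until the floor is felt.

```bash
python3 -m creep '[[0,0,-0.05,0],[0,0,-0.1,0],[0,0,-0.15,0],[0,0,-0.2,0],[0,0,-0.22,0],[0,0,-0.25,0],[0,0,-0.28,0],[0,0,-0.3,0],[0,0,-0.33,0],[0,0,-0.36,0]]'
```

```text
time_s: 19.1
eef_pos: [0.5411, 0.2215, 0.1485]
eef_rot: [2.189, 0.07, -2.188]
wrist_force: [-1.3, -3.1, 10.8]
width: 0.0157
```

```bash
python3 -m creep '[[0,0,-0.03,0],[0,0,-0.06,0],[0,0,-0.08,0],[0,0,-0.1,0],[0,0,-0.1,0],[0,0,-0.1,0],[0,0,-0.1,0],[0,0,-0.1,0],[0,0,-0.1,0],[0,0,-0.1,0]]'
```

```text
time_s: 19.93
eef_pos: [0.5412, 0.2215, 0.1485]
eef_rot: [2.19, 0.069, -2.188]
wrist_force: [-4.9, -5.1, 16.1]
width: 0.0161
```

Floor reached: z holds at 0.1485 while the force rises to 16 N, which matches the expected floor height. Releasing.

```bash
python3 -m creep '[[0,0,0.05,0],[0,0,0.1,0],[0,0,0.1,0],[0,0,0.1,0],[0,0,0.1,0],[0,0,0.1,0],[0,0,0.1,0],[0,0,0.1,0],[0,0,0.1,0],[0,0,0.1,0]]' 0.8
python3 -m creep '[[0,0,1,0],[0,0,2,0],[0,0,3,0],[0,0,4,0],[0,0,5.5,0],[0,0,7,0],[0,0,8.5,0],[0,0,10,0],[-2,0,11,0],[-4,0,11,0]]'
python3 -m creep '[[-3,0,0,0],[-6,0,0,0],[-9,0,0,0],[-10,0,0,0],[-10,0,0,0],[-10,0,0,0],[-10,0,0,0],[-10,0,0,0],[-10,0,0,0],[-10,0,0,0]]'
python3 - <<'E'
from h import *
s=read_state();ci=camera_info("wrist")
import pickle;pickle.dump(ci,open("ci7.pkl","wb"))
for n in("wrist","scene","top"):
    cv2.imwrite(f"pics/{n}7.png",read_camera(n)[:,:,::-1])
b=cv2.imread("pics/scene7.png");cv2.imwrite("pics/s7c.png",cv2.resize(b[150:370,330:560],None,fx=2.7,fy=2.7,interpolation=cv2.INTER_CUBIC))
print(s["eef_pos"],s["wrist_force"])
E
```

```text
time_s: 20.77
eef_pos: [0.541, 0.2215, 0.148]
eef_rot: [2.189, 0.07, -2.189]
wrist_force: [-0.2, 1.1, 0.6]
width: 0.0681
time_s: 21.6
eef_pos: [0.5017, 0.2221, 0.261]
eef_rot: [2.194, 0.071, -2.186]
wrist_force: [-0.4, 0.9, 0.3]
width: 0.0694
time_s: 22.43
eef_pos: [0.4014, 0.2214, 0.2577]
eef_rot: [2.188, 0.07, -2.19]
wrist_force: [0.8, 0.5, 0.4]
width: 0.0695
[0.40142435 0.22142217 0.25774063] [0.81573537 0.5336257  0.38488646]
```

View pics/wrist7.png

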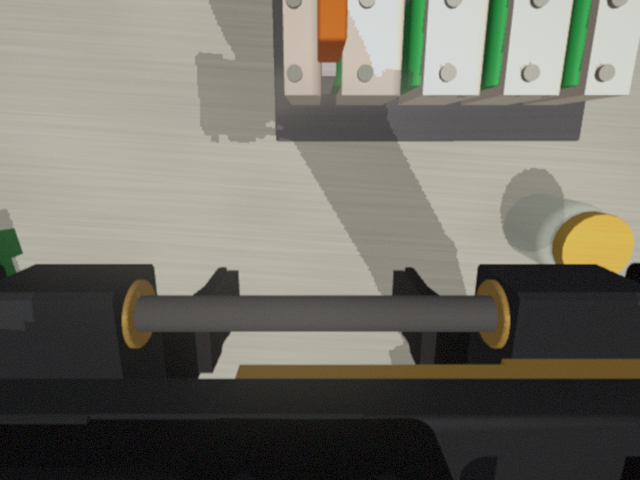

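View pics/s7c.png

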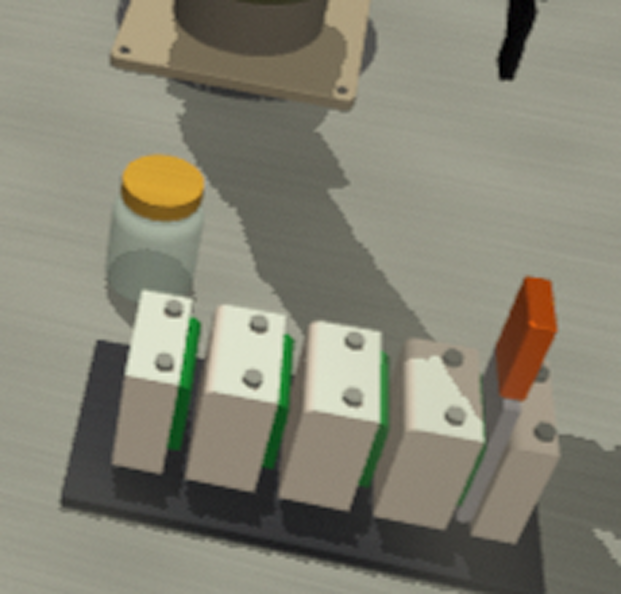

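View pics/top7.png

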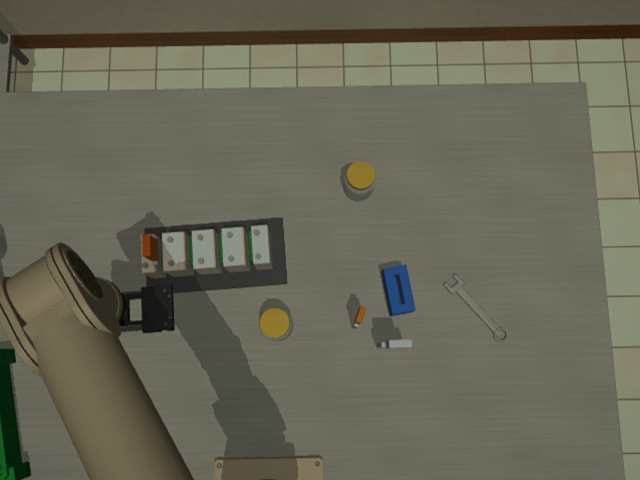

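Gauge is standing upright in lane 1, jars and wrench are where they were, and the hand is clear. Checking the height by projection.

Run:
```python
from h import *
th=np.radians(3.65);X=np.array([np.cos(th),np.sin(th),0]);Y=np.array([-np.sin(th),np.cos(th),0]);o=np.array([.5412,.2215,.012])
b=cv2.resize(cv2.imread("pics/scene7.png"),None,fx=4,fy=4,interpolation=cv2.INTER_CUBIC)
pts=[o+X*sx*.022+Y*sy*.008+[0,0,z] for z in(.175,.112) for sx,sy in((1,1),(1,-1),(-1,-1),(-1,1))]+[o+X*.03+Y*s*.005 for s in(1,-1)]
for p in pts:
    q=(proj("scene",p)*4).astype(int);cv2.circle(b,tuple(int(v) for v in q),4,(255,0,255),-1)
cv2.imwrite("pics/s7d.png",b[1000:1450,1900:2260])
```

```text
(no output)
```

View pics/s7d.png

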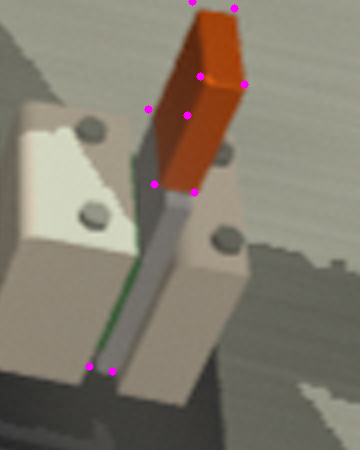

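```bash
python3 -c "
from plant import *
print(read_state()['time_s'],close_job())"
```

```text
the job is handed in; nothing more can be done
22.5833 None
```

I left the feeler gauge standing in lane 1, blade down on the lane floor, and let go of it. The job was handed in at 22.6 s.

I took the larger orange gauge from the blue holder and left the white one and the small orange one alone. I tried the blade in three lanes:

| Lane | What I felt | Verdict |
|---|---|---|
| 3 | under 1 N | slack |
| 2 | about 18 N at entry, then about 12 N | stiff |
| 1 | 5.2 N steady from up and down strokes; about 4.3 N after taking off the hand's side load | right |

I did not try lane 4; it should be the second slack one by elimination.

- **Floor contact:** the hand stopped at the expected floor height (TCP z 0.1485 m) while the force rose to 16 N.
- **Pictures after release:** the gauge is upright in lane 1, within about 2 mm of where it should be when seated. The jars and wrench are where they were, and the hand is clear of everything.
- **Disagreements:** the single force readings are noisy, by about 0.8 N. My uncorrected 5.2 N is slightly above the stated 3 to 5 N. The top and wrist cameras differed by 1 to 1.5 mm on where the lanes lie.

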